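Feel for the hidden release and free the injector

TASK

Free the injector held in the quick-release fixture. With a fingertip on the back of one of the fixture's tall end blocks, feel inward along the back edge of the rail until the finger drops into the hidden notch, then push the release plate inside the notch fully home so that the jaw backs off, and take the hand away. Touch only: do not grasp, lift or shift the injector, or the nozzles, nut and tin standing round about.

Things in the scene. Friction and masses are not known exactly. Their poses are not given: they have to be found in the camera images.
- fixture: low steel fixture fixed to the bench. Origin at bench level below the front face of its rail; +x away from the robot, +y left along the rail, z up. On the rail's back, along y: end block, seven 40 mm places (middle one at y = 0), end block; back faces all at x = +50 mm, 2 to 42 mm high. One of the middle five places, varying, has no block: the notch, open behind and above. Bench clear 60 mm behind
- end_left: dark tall end block at the left (+y) end of the rail, 36 mm along the rail, 36 mm deep, 53 mm high (the tallest part of the fixture is the injector, 60 mm above the bench); origin at bench level under its centre, 158 mm from the middle of the fixture along its +y and 32 mm along its +x; its back face is 18 mm from the origin along +x
- end_right: the same at the right end (158 mm along the fixture's -y)
- release (a joint): travel of the release plate in the notch (m): 0 = out, 0.010 = fully home against its stop. The plate, 36 mm wide, from 4 to 38 mm above the bench, stands 14 mm deep in the notch (its face at fixture x = +36 mm) and moves 10 mm toward the rail, along the fixture's -x. It takes about 5 N plus 20 N per m/s and stays where it is left
- jaw (a joint): travel of the front jaw (m), 0 = closed on the injector, 0.015 = backed off toward the robot; it is geared to the release plate and moves 1.5 times as far
- injector: loose metal injector, 25 x 181 x 48 mm, lying along the fixture's y between jaw and rail on the 10 mm base plate; origin under its centre
- nozzle_a: loose nozzle, 18 mm across and 54 mm tall, standing on the bench off the left end of the fixture; origin under it
- nozzle_b: loose nozzle, the same, off the right end of the fixture
- nut: loose union nut, 24 x 27 x 20 mm, on the bench off the right end of the fixture; origin under it
- tin: loose round tin, 68 mm across, 34 mm high, on the right of the bench; origin under it
- block_left: plain steel block on the back of the rail, 36 mm deep, 40 mm along the rail, 42 mm high, origin under its centre; its far face (the swept edge) is 18 mm from the origin along the fixture's +x; always in the leftmost place, next to the left end block
- block_right: plain steel block on the back of the rail, 36 mm deep, 40 mm along the rail, 42 mm high, origin under its centre; its far face (the swept edge) is 18 mm from the origin along the fixture's +x; always in the rightmost place, next to the right end block

How it is judged:
On the way, in this order (a step that is already met when the one before it is completed fails the run):
1. the finger touches the back of an end block, and no plain block yet (((contact force between the fingers and end_left above 0.5 N and x of the grasp point in the frame of end_left above 0 m) or (contact force between the fingers and end_right above 0.5 N and x of the grasp point in the frame of end_right above 0 m)) and not (contact force between the fingers and block_left above 0.5 N) and not (contact force between the fingers and block_right above 0.5 N)), for 0.05 s.
2. the finger feels along the back edge: it touches a plain block ((contact force between the fingers and block_left above 0.5 N or contact force between the fingers and block_right above 0.5 N) and x of the grasp point in the frame of fixture above 0.03 m), for 0.05 s.
3. the finger, behind the rail, pushes the release plate fully home (value of joint release above 0.0085 m and contact force between the fingers and anything else above 0.3 N and x of the grasp point in the frame of fixture above 0 m), for 0.05 s.
At the end, for the whole second after the job is handed in: the release plate is at least 8.5 mm in (of 10), the jaw has backed off at least 12 mm, the injector still lies at rest in the fixture within 15 mm of its start, nozzles, nut and tin are within 20 mm of theirs (value of joint release above 0.0085 m and value of joint jaw above 0.012 m and distance of injector from where it was at the start of the episode below 0.015 m and linear speed of injector below 0.02 m/s and distance of each of nozzle_a, nozzle_b, nut, tin from where it was at the start of the episode below 0.02 m); the robot touches nothing.
It fails at once if the injector is lifted or shifted by more than 20 mm (distance of injector from where it was at the start of the episode above 0.02 m).
It fails at once if the left nozzle is lifted or shifted by more than 20 mm (distance of nozzle_a from where it was at the start of the episode above 0.02 m).
It fails at once if the right nozzle is lifted or shifted by more than 20 mm (distance of nozzle_b from where it was at the start of the episode above 0.02 m).
It fails at once if the nut is lifted or shifted by more than 20 mm (distance of nut from where it was at the start of the episode above 0.02 m).
It fails at once if the tin is lifted or shifted by more than 20 mm (distance of tin from where it was at the start of the episode above 0.02 m).
It also fails if it takes over 58 s, if anything falls off the work surface, if the arm or the gripper's body presses on something with over 40 N, if the wrist force passes 120 N, or if a joint passes its speed limit or range.

ROBOT

A 6-joint arm with a two-finger parallel gripper is mounted at the origin on a cart in front of the work surface, level with it; the furniture and walls round the work are solid. World frame = base frame: x ahead of the robot, y to its left, z up, the work surface at z = 0. Lengths are in m, angles in rad, forces in N, time in s.
With the tool pointing down it reaches from about 0.325 to 0.85 m from the base axis. Payload 4.4 kg.
Tool frame: the origin (TCP) lies midway between the tips of the shut fingers; the grasp point (between the pads) lies 19 mm behind it; z points along the fingers, y is the line along which they close (so a half turn about z gives the same grasp; the last joint's range is limited). The gripper opens to 94 mm and grips with 3 to 60 N. Pads are 16 mm wide; open, the fingers measure 119 mm over their backs; the gripper's body (75 mm by 177 mm) begins 78 mm behind the grasp point.
Start: joints at [1.097, 0.207, 1.542, -0, 1.393, -0.15], TCP at [0.182, 0.545, 0.205] pointing down, gripper open.
Joint ranges: [-2.73, 2.73], [-0.86, 2.22], [0.23, 2.46], [-1.11, 4.25], [0.08, 2.63], [-2.82, 2.82]. Speed limits (rad/s): [2.79, 2.79, 3.14, 3.14, 3.14, 3.14].

INTERFACE

Orientations are given as a 3x3 rotation matrix whose columns are the frame's x, y, z axes.
In Python, from bench import get_obs, grab_frame, calibration, job_done gives the robot as it stands. The module is installed in compiled form; this text tells all that it offers.
- The arm moves only by the shell command python3 -m pendant 'ROWS' [FORCE]. ROWS is JSON, a list of rows, each a list of 3 entries, a list of its own where there are three numbers: the turn, a rotation vector about the world's x, y, z in rad, then the shift along the world's x, y, z in cm, then the opening, from 0 (shut) to 1 (fully open). In form: [[[wx, wy, wz], [x, y, z], grip], ...]. A call has 1 to 8 rows; each row shifts and turns the commanded pose from where the row before left it; what a row does not reach is not made up. A row lasts 1/12 s, in which the tool goes at most 41.7 mm and 7.16 degrees, less where a joint would pass 70% of its speed; a pose out of reach is approached as far as the arm can. A call with a gripper value outside its range is refused whole. The fingers move at their own pace and stop on an object; FORCE is the grip in N (left out, the last holds). Time passes only in rows, so rows that do not move let the fingers close. It gives the time, the measured TCP pose, the force, the opening and the grip force at its end, in the units of the state.
- get_obs(): the state, without advancing time (a new reading comes with each control period).
- grab_frame(name): name is "scene" or "top" or "wrist"; returns the picture (400x640x3 uint8, red, green, blue); there is no depth.
- calibration(name): a dict with "intrinsics" (3x3 intrinsics, pixels), "position" and "attitude" of the camera in the world. Camera axes: x right, y up, looking along -z (the intrinsics and any distortion apply to the point x, -y, -z); pixel columns grow to the right and rows downward; lengths in m; the calibration is good to about 2 mm. A picture is of the moment at which its call begins: read the wrist's pose just before it. calibration takes no time and is no camera call; for the wrist camera it gives the pose at the moment of the call.
- job_done(): hands the job in; it is judged then, once.
The state is a dict: "time": time; "qpos": joint angles; "dq": joint speeds; "effort": joint torques, N m; "position": TCP position; "tcp_rot": TCP orientation; "force": force on the tool from outside, world axes, zero at the start; "wrist_torque": the same for the moment, N m; "finger_gap": opening from 0.0 (shut) to 1.0 (fully open); "gripper_force": force on a finger pad.
Only numpy, scipy, OpenCV 4.12 (cv2) and the standard library are available. Lean on these libraries where they do the work, as an engineer would, in place of code of your own. Each camera call takes 0.05 s, during which the arm holds its last target. There are 200 camera calls.

## Working session

There is one attempt and no reset: what is moved stays moved. The work goes in short steps, Python scripts to look and compute and a shell command to move; the robot and the scene stay as the last step left them, time stands still between calls to the robot, and variables do not carry over. Pictures are saved under pics/ and viewed, at most 10 in all, crops included, and the job is handed in when it is done.

```bash
mkdir -p pics; cat > h.py <<'E'
import numpy as np,cv2
from bench import *
def ray(n,u,v,z,c=None):
    c=c or calibration(n);K=np.array(c["intrinsics"]);R=np.array(c["attitude"]);p=np.array(c["position"])
    if R.shape!=(3,3): print(R)
    d=np.linalg.solve(K,[u,v,1]);d=R@(d*[1,-1,-1]);return p+d*(z-p[2])/d[2]
E
python3 - <<'E'
from h import *
for n in ("scene","top"):
    print(calibration(n)); cv2.imwrite(f"pics/{n}0.png",grab_frame(n)[:,:,::-1])
o=get_obs();print(o["position"],o["tcp_rot"],o["force"],o["time"])
E
```

```text
{'intrinsics': array([[479.84331196,   0.        , 318.19718196],
       [  0.        , 479.84331196, 197.04272187],
       [  0.        ,   0.        ,   1.        ]]), 'position': array([-0.02407398, -1.07745625,  0.6879169 ]), 'attitude': array([[ 0.86723955,  0.2667629 , -0.42039639],
       [-0.49768359,  0.44008463, -0.74741993],
       [-0.01437392,  0.85741651,  0.51442231]])}
{'intrinsics': array([[367.75935417,   0.        , 322.06451749],
       [  0.        , 367.75935417, 201.10724604],
       [  0.        ,   0.        ,   1.        ]]), 'position': array([ 0.38290068, -0.12424483,  1.14024182]), 'attitude': array([[-0.01228902,  0.98927675, -0.14553517],
       [-0.99954179, -0.00812711,  0.0291574 ],
       [ 0.02766196,  0.1458268 ,  0.98892333]])}
[0.18210776 0.54465531 0.20442869] [[-9.48342152e-01  3.17248101e-01 -8.97479657e-04]
 [ 3.17249244e-01  9.48340503e-01 -1.79086428e-03]
 [ 2.82968017e-04 -1.98307683e-03 -9.99997994e-01]] [-0.25536939  0.4665104   0.24111845] 0.1
```

View pics/top0.png

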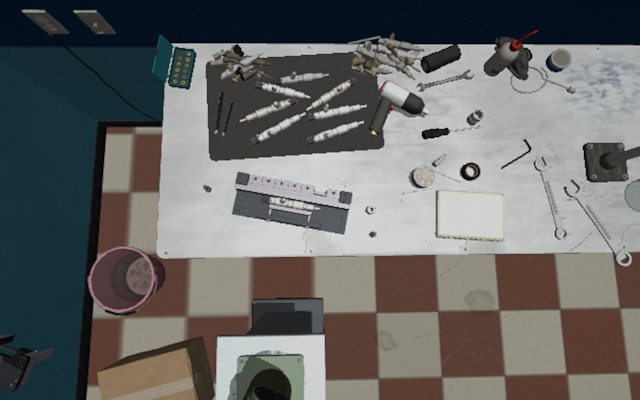

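View pics/scene0.png

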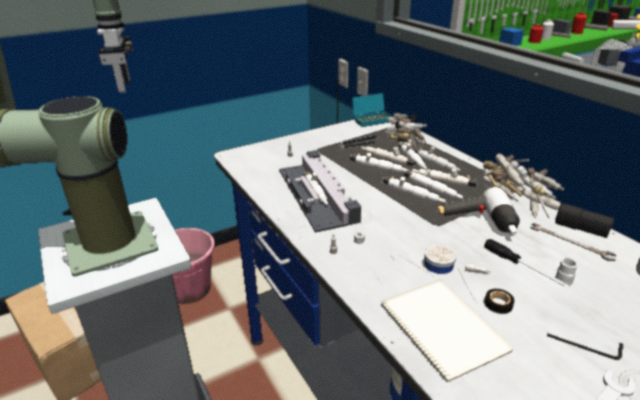

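The top view shows the fixture from about (235,175) to (352,230), with the rail at the back. There may be a notch near (318,188). The nozzles are at (207,188) and (372,235), the nut at (370,210). I'll zoom in next.

```bash
python3 - <<'E'
from h import *
i=cv2.imread("pics/top0.png")[160:240,225:365]
cv2.imwrite("pics/crop.png",cv2.resize(i,None,fx=5.6,fy=5.6,interpolation=cv2.INTER_CUBIC))
E
```

```text
(no output)
```

View pics/crop.png

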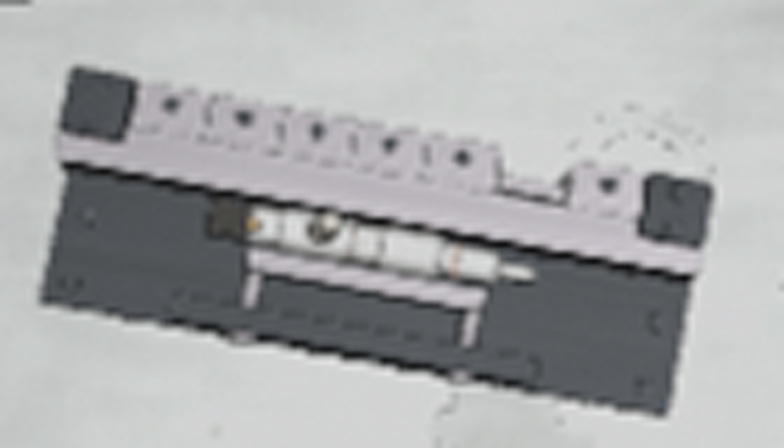

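The crop shows the left end block top at crop (98,104) and the right end block top at (676,209). From left to right there are five blocks, then the empty notch at about (533,185), then block_right at (605,185). The notch is therefore place 6, y ≈ -80 mm, so I'll work from the right end.

```bash
python3 - <<'E'
from h import *
f=lambda u,v,z:ray("top",(u+.5)/5.6+225-.5,(v+.5)/5.6+160-.5,z)
L=f(98,104,.053);R=f(676,209,.053);ey=(L-R)[:2];print(L,R,np.linalg.norm(ey))
ey/=np.linalg.norm(ey);ex=np.array([ey[1],-ey[0]])
O=(L+R)[:2]/2-.032*ex
print("O",O,"ex",ex,"ey",ey,"yaw",np.arctan2(ex[1],ex[0]))
for n,(x,y) in dict(endR=(.05,-.158),blkR=(.05,-.12),notch=(.036,-.08),appr=(.075,-.158)).items(): print(n,O+x*ex+y*ey)
for n,u,v,z in (("nozA",207,188,.03),("nozB",372,235,.03),("nut",370,210,.01)):
  p=ray("top",u,v,z)[:2]; print(n,p,(p-O)@ex,(p-O)@ey)
o=get_obs();r=o["tcp_rot"];print("tool y yaw",np.degrees(np.arctan2(r[1,1],r[0,1])))
E
```

```text
[0.61442819 0.08276396 0.053     ] [ 0.55505617 -0.22619629  0.053     ] 0.31461320852659846
O [ 0.55331716 -0.06567731] ex [ 0.98203203 -0.18871433] ey [0.18871433 0.98203203] yaw -0.18985278787190438
endR [ 0.57260189 -0.23027408]
blkR [ 0.57977304 -0.19295687]
notch [ 0.57357316 -0.15103358]
appr [ 0.59715269 -0.23499194]
nozA [0.58946827 0.1926898 ] -0.01325602714410501 0.2605470015785954
nozB [ 0.4414861 -0.3067222] -0.06433305188544952 -0.257817933231719
nut [ 0.52007328 -0.30626174] 0.012755182037705835 -0.24253521847914233
tool y yaw 71.50337925592633
```

```bash
python3 -m pendant '[[[0,0,0.02],[1.8,-3.4,0],0],[[0,0,0.02],[1.9,-3.6,0],0],[[0,0,0.02],[1.9,-3.6,0],0],[[0,0,0.02],[1.9,-3.6,0],0],[[0,0,0.02],[1.9,-3.6,0],0],[[0,0,0.02],[1.9,-3.6,0],0],[[0,0,0.013],[1.9,-3.6,0],0],[[0,0,0],[1.9,-3.6,0],0]]' 20
python3 -m pendant '[[[0,0,0],[1.9,-3.6,0],0],[[0,0,0],[1.9,-3.6,0],0],[[0,0,0],[1.9,-3.6,0],0],[[0,0,0],[1.9,-3.6,0],0],[[0,0,0],[1.9,-3.6,0],0],[[0,0,0],[1.9,-3.6,0],0],[[0,0,0],[1.9,-3.6,0],0],[[0,0,0],[1.9,-3.6,0],0]]'
python3 -m pendant '[[[0,0,0],[1.9,-3.6,0],0],[[0,0,0],[1.9,-3.6,0],0],[[0,0,0],[1.9,-3.6,0],0],[[0,0,0],[1.9,-3.6,0],0],[[0,0,0],[1.9,-3.6,0],0],[[0,0,0],[0,0,0],0],[[0,0,0],[0,0,0],0]]'
python3 - <<'E'
from h import *
o=get_obs();p=o["position"];r=o["tcp_rot"];print(p,np.degrees(np.arctan2(r[1,1],r[0,1])),r[:,2],np.array([.6013,-.2399])-p[:2])
cv2.imwrite("pics/w1.png",grab_frame("wrist")[:,:,::-1])
E
```

```text
time: 0.77
position: [0.3335, 0.2574, 0.2052]
tcp_rot: [[-0.982, 0.188, -0.0], [0.188, 0.982, -0.0], [0.0, -0.0, -1.0]]
force: [1.6, 0.6, -1.1]
finger_gap: 0.47
gripper_force: 0.0
time: 1.43
position: [0.4856, -0.0307, 0.2051]
tcp_rot: [[-0.982, 0.189, -0.0], [0.189, 0.982, 0.0], [0.001, 0.0, -1.0]]
force: [0.3, 0.2, -0.0]
finger_gap: 0.006
gripper_force: 0.0
time: 2.02
position: [0.5802, -0.2104, 0.2037]
tcp_rot: [[-0.981, 0.192, -0.002], [0.192, 0.981, 0.001], [0.003, 0.001, -1.0]]
force: [-0.1, 0.1, -0.3]
finger_gap: 0.006
gripper_force: 0.0
[ 0.58016309 -0.21039315  0.20374981] 78.94897218231922 [-0.00228712  0.00142151 -0.99999637] [ 0.02113691 -0.02950685]
```

View pics/w1.png

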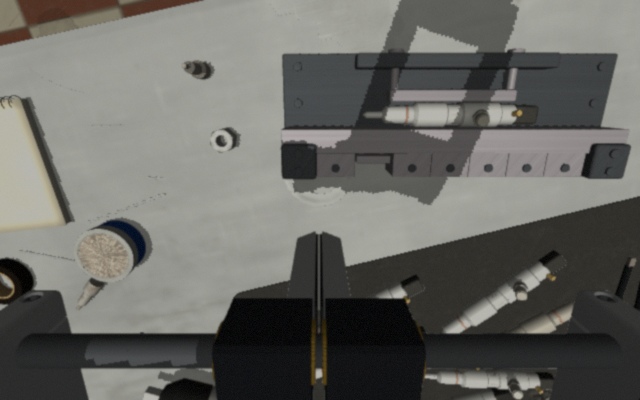

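The wrist view agrees with the top view: right end block top at about (299,161), notch at (373,160), block_right at (335,165), left end block at about (609,161). I'll refine the fixture pose from these.

```bash
python3 - <<'E'
from h import *
f=lambda u,v,z:ray("wrist",u,v,z)
g=cv2.imread("pics/w1.png",0)
for c in (292,305,335,412,605): print(c,g[164:190,c].tolist())
print(g[155,276:290].tolist(),g[155,312:322].tolist(),g[160,624:636].tolist(),g[170,350:400].tolist())
R=f(298.5,160,.053);L=f(609.5,160.5,.053)
ey=(L-R)[:2];print(L,R,np.linalg.norm(ey));ey/=np.linalg.norm(ey);ex=np.array([ey[1],-ey[0]])
O=np.array([.55331716,-.06567731]);E=np.array([.98203,-.18871]);Y=np.array([.18871,.98203])
for n,u,v,z in (("endR back",299,178,.053),("blk back",335,178.,.042),("blkL back",412,178,.042),("endL back",605,179,.053),("endR out",282,160,.053),("notch R",354,170,.042),("notch L",394,170,.042)):
  p=f(u,v,z)[:2]-O;print(n,p@E,p@Y)
E
```

```text
292 [36, 37, 35, 36, 37, 35, 37, 36, 34, 34, 37, 36, 37, 37, 62, 116, 150, 163, 159, 134, 143, 151, 153, 156, 167, 170]
305 [39, 37, 33, 33, 35, 34, 37, 35, 39, 37, 36, 37, 36, 35, 42, 67, 85, 90, 90, 89, 90, 90, 89, 91, 90, 91]
335 [52, 39, 37, 37, 38, 39, 38, 44, 61, 79, 84, 82, 84, 88, 90, 91, 91, 93, 92, 93, 93, 94, 96, 117, 160, 173]
412 [49, 39, 38, 39, 38, 38, 37, 46, 66, 77, 83, 83, 85, 92, 93, 93, 94, 92, 92, 90, 90, 91, 93, 91, 91, 91]
605 [65, 63, 62, 59, 57, 47, 38, 31, 30, 37, 57, 66, 64, 61, 86, 138, 155, 156, 157, 156, 156, 155, 154, 155, 152, 154]
[155, 155, 157, 155, 138, 79, 34, 37, 37, 36, 34, 36, 38, 35] [36, 35, 33, 29, 43, 71, 82, 82, 83, 81] [65, 64, 72, 108, 147, 160, 159, 161, 159, 161, 160, 160] [84, 84, 84, 78, 79, 88, 91, 93, 93, 92, 93, 91, 92, 94, 93, 93, 93, 94, 94, 95, 95, 95, 95, 95, 94, 94, 94, 94, 93, 94, 95, 95, 94, 95, 93, 84, 66, 44, 35, 31, 33, 35, 49, 70, 77, 81, 82, 82, 83, 82]
[0.61274321 0.08646053 0.053     ] [ 0.55237747 -0.22372585  0.053     ] 0.31600571547931294
endR back 0.047660848869827736 -0.15520655816283493
blk back 0.05032874790765049 -0.11750686438342152
blkL back 0.05039266149567416 -0.035442888088617786
endL back 0.04896758952659297 0.16084613090303304
endR out 0.028890226755206645 -0.17213133660241794
notch R 0.04165375418385666 -0.09752354154657411
notch L 0.041685889515000574 -0.055195102282373454
```

```bash
python3 -m pendant '[[[0,0,0],[2.2,-2.5,0],0],[[0,0,0],[0,0,-3.8],0],[[0,0,0],[0,0,-3.8],0],[[0,0,0],[0,0,-3.8],0],[[0,0,0],[0,0,-3.5],0],[[0,0,0],[0,0,-2.5],0],[[0,0,0],[0,0,-0.9],0],[[0,0,0],[0,0,0],0]]'
python3 -m pendant '[[[0,0,0],[0,0,0],0],[[0,0,0],[0,0,0],0]]'
```

```text
time: 2.73
position: [0.5997, -0.2307, 0.0195]
tcp_rot: [[-0.982, 0.187, -0.006], [0.187, 0.982, 0.003], [0.007, 0.002, -1.0]]
force: [0.1, -0.2, -0.4]
finger_gap: -0.0
gripper_force: 0.0
time: 2.9
position: [0.6044, -0.2341, 0.0254]
tcp_rot: [[-0.982, 0.188, 0.004], [0.188, 0.982, -0.002], [-0.005, -0.001, -1.0]]
force: [0.5, 0.7, -0.2]
finger_gap: 0.001
gripper_force: 0.0
```

```bash
python3 -m pendant '[[[0,0,0],[-0.6,0.11,-0.2],0],[[0,0,0],[-0.6,0.11,-0.2],0],[[0,0,0],[-0.2,0.04,0],0],[[0,0,0],[0,0,0],0],[[0,0,0],[0,0,0],0]]'
python3 -m pendant '[[[0,0,0],[-0.2,0.04,0],0],[[0,0,0],[-0.2,0.04,0],0],[[0,0,0],[0,0,0],0]]'
```

```text
time: 3.32
position: [0.5883, -0.2312, 0.0189]
tcp_rot: [[-0.982, 0.189, 0.001], [0.189, 0.982, -0.0], [-0.001, -0.0, -1.0]]
force: [0.4, -0.0, 0.9]
finger_gap: 0.005
gripper_force: 0.0
time: 3.57
position: [0.584, -0.2302, 0.0183]
tcp_rot: [[-0.982, 0.189, -0.0], [0.189, 0.982, 0.0], [0.0, 0.0, -1.0]]
force: [-0.2, -1.0, -1.3]
finger_gap: 0.005
gripper_force: 0.0
```

```bash
python3 -m pendant '[[[0,0,0],[-0.15,0.03,0],0],[[0,0,0],[-0.1,0.02,0],0],[[0,0,0],[0,0,0],0]]'
python3 -m pendant '[[[0,0,0],[-0.15,0.03,0],0],[[0,0,0],[0,0,0],0]]'
```

```text
time: 3.82
position: [0.5823, -0.2299, 0.0185]
tcp_rot: [[-0.982, 0.189, 0.001], [0.189, 0.982, -0.0], [-0.001, -0.0, -1.0]]
force: [0.5, 0.6, -1.3]
finger_gap: 0.007
gripper_force: 0.7
time: 3.98
position: [0.5824, -0.23, 0.0186]
tcp_rot: [[-0.982, 0.189, 0.005], [0.189, 0.982, -0.001], [-0.005, -0.0, -1.0]]
force: [5.5, -0.9, -4.3]
finger_gap: 0.006
gripper_force: 2.9
```

```bash
python3 -m pendant '[[[0,0,0],[0,0,0],0],[[0,0,0],[0.1,0.5,0],0],[[0,0,0],[0.1,0.5,0],0],[[0,0,0],[0.1,0.5,0],0],[[0,0,0],[0.1,0.5,0],0],[[0,0,0],[0.09,0.5,0],0],[[0,0,0],[0.09,0.5,0],0],[[0,0,0],[0,0,0],0]]'
python3 -m pendant '[[[0,0,0],[0.09,0.5,0],0],[[0,0,0],[0.09,0.5,0],0],[[0,0,0],[0,0,0],0],[[0,0,0],[0,0,0],0]]'
```

```text
time: 4.65
position: [0.5882, -0.1995, 0.0197]
tcp_rot: [[-0.982, 0.188, 0.004], [0.188, 0.982, -0.002], [-0.004, -0.001, -1.0]]
force: [4.2, -1.5, 0.7]
finger_gap: 0.004
gripper_force: 2.5
time: 4.98
position: [0.5901, -0.19, 0.0197]
tcp_rot: [[-0.982, 0.189, 0.004], [0.189, 0.982, -0.002], [-0.005, -0.001, -1.0]]
force: [4.4, -2.0, 0.4]
finger_gap: 0.007
gripper_force: 2.7
```

```bash
python3 -m pendant '[[[0,0,0],[0.1,0.5,0],0],[[0,0,0],[0.1,0.5,0],0],[[0,0,0],[0.1,0.5,0],0],[[0,0,0],[0.1,0.5,0],0],[[0,0,0],[0.09,0.5,0],0],[[0,0,0],[0,0,0],0]]'
python3 -m pendant '[[[0,0,0],[0.07,0.4,0],0],[[0,0,0],[0.07,0.4,0],0],[[0,0,0],[0.08,0.4,0],0],[[0,0,0],[0,0,0],0]]'
```

```text
time: 5.48
position: [0.5948, -0.1649, 0.0196]
tcp_rot: [[-0.982, 0.188, 0.004], [0.188, 0.982, -0.002], [-0.004, -0.001, -1.0]]
force: [4.8, -1.6, -0.6]
finger_gap: 0.006
gripper_force: 2.6
time: 5.82
position: [0.5937, -0.1507, 0.0176]
tcp_rot: [[-0.982, 0.188, -0.003], [0.188, 0.982, 0.002], [0.003, 0.001, -1.0]]
force: [0.3, 0.0, -0.2]
finger_gap: 0.002
gripper_force: 0.0
```

```bash
python3 -m pendant '[[[0,0,0],[-0.39,0.08,0],0],[[0,0,0],[-0.39,0.07,0],0],[[0,0,0],[-0.29,0.06,0],0],[[0,0,0],[-0.2,0.04,0],0],[[0,0,0],[-0.2,0.04,0],0],[[0,0,0],[0,0,0],0]]'
python3 -m pendant '[[[0,0,0],[-0.2,0.04,0],0],[[0,0,0],[-0.2,0.04,0],0],[[0,0,0],[-0.2,0.04,0],0],[[0,0,0],[0,0,0],0]]'
```

```text
time: 6.32
position: [0.5819, -0.15, 0.0189]
tcp_rot: [[-0.982, 0.189, 0.004], [0.189, 0.982, -0.001], [-0.004, -0.0, -1.0]]
force: [5.1, 0.5, -3.3]
finger_gap: 0.006
gripper_force: 2.3
time: 6.65
position: [0.576, -0.149, 0.019]
tcp_rot: [[-0.982, 0.189, 0.004], [0.189, 0.982, -0.001], [-0.004, -0.0, -1.0]]
force: [4.1, 0.1, -3.3]
finger_gap: 0.006
gripper_force: 2.5
```

```bash
python3 -m pendant '[[[0,0,0],[-0.2,0.04,0],0],[[0,0,0],[-0.1,0.02,0],0],[[0,0,0],[0,0,0],0]]'
python3 -m pendant '[[[0,0,0],[-0.15,0.03,0],0],[[0,0,0],[0,0,0],0]]'
```

```text
time: 6.9
position: [0.5736, -0.1485, 0.0191]
tcp_rot: [[-0.982, 0.189, 0.005], [0.189, 0.982, -0.001], [-0.006, -0.0, -1.0]]
force: [6.3, 0.5, -4.3]
finger_gap: 0.004
gripper_force: 3.0
time: 7.07
position: [0.5736, -0.1485, 0.0192]
tcp_rot: [[-0.982, 0.189, 0.009], [0.189, 0.982, -0.002], [-0.009, -0.0, -1.0]]
force: [9.4, -0.9, -6.9]
finger_gap: 0.003
gripper_force: 4.7
```

The position has stopped changing and the force is rising, so the plate is at its stop. I'll press once more, then withdraw.

```bash
python3 -m pendant '[[[0,0,0],[-0.1,0.02,0],0],[[0,0,0],[0,0,0],0]]'
python3 -m pendant '[[[0,0,0],[0.5,-0.1,0],0],[[0,0,0],[1,-0.19,0],0],[[0,0,0],[1.5,-0.28,0],0],[[0,0,0],[1.5,-0.28,0],0],[[0,0,0],[0,0,3],0],[[0,0,0],[0,0,4],0],[[0,0,0],[0,0,4],0],[[0,0,0],[0,0,4],0]]'
python3 -m pendant '[[[0,0,0],[0,0,3],0],[[0,0,0],[0,0,0],0],[[0,0,0],[0,0,0],0],[[0,0,0],[0,0,0],0]]'
python3 - <<'E'
from h import *
cv2.imwrite("pics/w2.png",grab_frame("wrist")[:,:,::-1])
E
```

```text
time: 7.23
position: [0.5736, -0.1485, 0.0193]
tcp_rot: [[-0.982, 0.19, 0.011], [0.19, 0.982, -0.003], [-0.011, -0.0, -1.0]]
force: [11.7, -1.3, -8.1]
finger_gap: 0.003
gripper_force: 5.7
time: 7.9
position: [0.6123, -0.1555, 0.1691]
tcp_rot: [[-0.982, 0.189, -0.004], [0.189, 0.982, 0.001], [0.004, 0.0, -1.0]]
force: [1.5, -0.4, -0.3]
finger_gap: 0.004
gripper_force: 0.0
time: 8.23
position: [0.6126, -0.1555, 0.1972]
tcp_rot: [[-0.982, 0.189, -0.003], [0.189, 0.982, 0.001], [0.003, 0.0, -1.0]]
force: [-0.1, 0.0, 0.1]
finger_gap: 0.003
gripper_force: 0.0
```

View pics/w2.png

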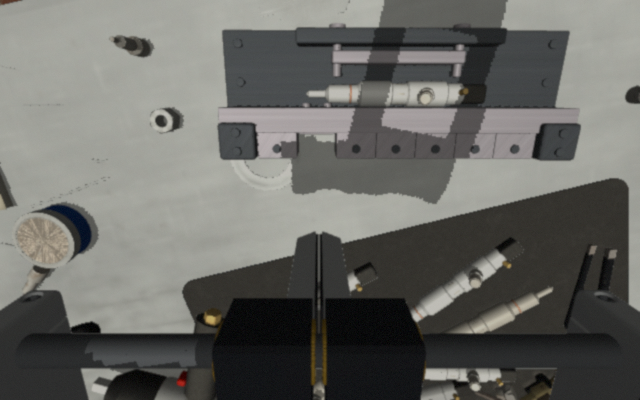

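The jaw bar at about (395,57) now stands clear of the injector at (400,95). The plate has gone into the rail at the notch (315,145), and the nozzle, nut and tin in view look undisturbed.

```bash
python3 -c "from bench import *;print(job_done())"
```

```text
the job is handed in; nothing more can be done
None
```

I pushed the release plate to its stop, the jaw backed off the injector, the hand is clear and the job is handed in at about 8 s on the robot's clock; no verdict was returned.

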